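Draw the fallen moulding ring out from behind the press guard

TASK

A steel moulding ring has fallen behind the fixed guard of the cake press: fetch it with the hooked rod, lowering the hook into the ring's hole and drawing the ring along the table until it is fully home in the V stop in front of the guard. Make sure it is seated by holding a steady pull of about 9 N on it there for a second, never pulling hard (20 N would spoil the stop) or knocking the guard. Then leave the ring home, stand the rod back on the open table, level on its grip, clear of the ring and the guard, and do not touch the ring with the gripper or disturb the other things.

Things in the scene. Friction and masses are not known exactly. Their poses are not given: they have to be found in the camera images.
- guard: Cake press with a fixed guard of steel bars. Origin: on the table, middle of the guard's open mouth. x points into the guard, y to the left looking in, z up. Bay 165 mm deep, 180 mm wide, roofed by 8 mm bars 45 mm apart, undersides 78 mm up; mouth open below them. Behind the bay stands the white housing, 130 mm high, to x = 315 mm. The gripper cannot get into the bay.
- mouth (a point): Fixed to the guard, axes as guard: 50 mm outside the mouth on its middle line, 7 mm up: near where the ring's centre lies when home in the adjustable V stop, which is set anywhere from 35 to 65 mm outside the mouth (on the middle line; the setting is not measured and must be felt). Stop: two dark steel cheeks 14 mm high, a 90 degree V open to the guard, 13 to 46 mm beyond that centre, 47 mm to each side.
- ring_center (a point): Centre of the fallen steel moulding ring, half-way up: outer diameter 70 mm, hole 50 mm, 14 mm high, about 180 g, lying flat on the table in the bay. Sliding it takes roughly 1 to 3 N; once it bears on the rigid stop the pull rises by some 5 N or more for each further mm. Told from the small ring by its size and place.
- rod_grip (a point): Centre of the wooden grip of the hooked rod: 90 mm long (x), 24 mm wide (y), 40 mm high, standing on its underside. x points along the rod to the hook. A level 6 mm steel rod leaves the grip's front end 10 mm above this point; 250 mm ahead of this point it bends straight down and ends level with the grip's underside. About 160 g.
- hook_tip (a point): Lower end of the rod's hook, 250 mm ahead of and 20 mm below rod_grip, axes as the grip's. The hook is a round 6 mm bar, 30 mm long, pointing down.
- stamp (a point): Bystander: turned wooden stamp, 40 mm wide, 70 mm high, upright to the right of the guard's mouth; point half-way up.
- small_ring (a point): Bystander: small steel ring, outer diameter 48 mm, 14 mm high, lying outside the guard; point at its centre.
- jar (a point): Bystander: glass jar, 60 mm wide, 85 mm high, beside the guard on the robot's side; point half-way up.
- spatula (a point): Bystander: spatula lying on the robot's right; point about 10 mm above its origin.
Not all that is in view belongs to the job. Leave any brown or red look-alike of the part that bears ring_center alone.

How it is judged:
On the way, in this order (a step that is already met when the one before it is completed fails the run):
1. the hook is down in the ring's hole while the ring is still behind the guard (horizontal distance between hook_tip and ring_center below 0.024 m and height (world z) of hook_tip below 0.011 m and x of ring_center in the frame of guard above 0 m), for 0.1 s.
2. the ring is held home in the V stop by the hook with a steady 4 to 15 N for half a second, without moving (x of ring_center in the frame of guard between -0.069 and -0.031 m and y of ring_center in the frame of guard between -0.003 and 0.003 m and linear speed of ring below 0.004 m/s and contact force between rod and ring between 4 and 15 N), for 0.5 s.
At the end, for the whole second after the job is handed in: The ring lies flat and still in the V stop, its centre 31 to 69 mm outside the mouth and within 3 mm of the middle line. The rod stands level (0.08 rad) on its grip, still, hook outside the mouth and over 50 mm from the ring's centre, touching neither ring nor guard (x of ring_center in the frame of guard between -0.069 and -0.031 m and y of ring_center in the frame of guard between -0.003 and 0.003 m and angle between ring_center's own z axis and vertical below 0.05 rad and height (world z) of ring_center below 0.011 m and linear speed of each of ring, rod below 0.01 m/s and angle between rod_grip's own z axis and vertical below 0.08 rad and height (world z) of rod_grip below 0.025 m and x of hook_tip in the frame of guard below 0 m and horizontal distance between hook_tip and ring_center above 0.05 m and contact force between rod and ring below 0.05 N and contact force between rod and guard below 0.05 N).
It fails at once if the ring is lifted off the table or tipped instead of drawn along it (height (world z) of ring_center above 0.02 m or angle between ring_center's own z axis and vertical above 0.4 rad).
It fails at once if the ring is pulled hard (over 20 N) with the hook (contact force between rod and ring above 20 N).
It fails at once if the rod, gripper or arm knocks the guard with more than 8 N (contact force between any of rod, the arm, the fingers and guard above 8 N).
It fails at once if the gripper or arm touches the ring (contact force between any of the fingers, the arm and ring above 0.5 N).
It fails at once if a bystander is moved by more than 20 mm (distance of any of stamp, small_ring, jar, spatula from where it was at the start of the episode above 0.02 m).
It also fails if it takes over 58 s, if anything falls off the work surface, if the arm or the gripper's body presses on something with over 40 N, if the wrist force passes 120 N, or if a joint passes its speed limit or range.

ROBOT

A 6-joint arm with a two-finger parallel gripper is mounted at the origin on the work surface. World frame = base frame: x ahead of the robot, y to its left, z up, the work surface at z = 0. Lengths are in m, angles in rad, forces in N, time in s.
With the tool pointing down it reaches from about 0.25 to 0.775 m from the base axis. Payload 4 kg.
Tool frame: the origin (TCP) lies midway between the tips of the shut fingers; the grasp point (between the pads) lies 19 mm behind it; y points along the fingers, x is the direction in which the jaws open and shut, and the axes are right-handed (so a half turn about y gives the same grasp; the last joint's range is limited). The gripper opens to 94 mm and grips with 3 to 60 N. Pads are 16 mm wide; open, the fingers measure 119 mm over their backs; the gripper's body (75 mm by 177 mm) begins 78 mm behind the grasp point.
Start: joints at [1.091, 0.087, 1.371, -0, 1.684, -0.103], TCP at [0.202, 0.511, 0.206] pointing down, gripper open.
Joint ranges: [-3.1, 3.1], [-0.76, 2.03], [0.27, 2.55], [-1.08, 4.22], [0.17, 2.65], [-2.57, 2.57]. Speed limits (rad/s): [2.79, 2.79, 3.14, 3.14, 3.14, 3.14].

INTERFACE

Orientations are given as [roll, pitch, yaw] about the fixed x, y, z axes, in that order (R = Rz(yaw) Ry(pitch) Rx(roll)).
In Python, from bench import robot gives the robot as it stands.
- The arm moves only by the shell command python3 -m creep 'ROWS'. ROWS is JSON, a list of rows, each a list of 7 numbers: the shift along the tool's x, y, z in mm, then the turn, a rotation vector about the tool's x, y, z in degrees, then the closure in counts, from 0 (fully open) to 255 (shut). A call has 1 to 5 rows; each row is the pose to reach, as a shift and turn from the pose commanded when the call began, along the tool's axes at that moment; what a row does not reach only later rows make up. A row lasts 1/8 s, in which the tool goes at most 62.5 mm and 10.7 degrees, less where a joint would pass 70% of its speed; a pose out of reach is approached as far as the arm can. A call with a gripper value outside its range is refused whole. The fingers move at their own pace and stop on an object; the grip force is fixed at half the most. Time passes only in rows, so rows that repeat a pose let the fingers close. It gives the time, the measured TCP pose, the force and the opening at its end, in the units of the state.
- robot.get_obs(): the state, without advancing time (a new reading comes with each control period).
- robot.snapshot(name): name is "scene" or "top" or "wrist"; returns a dict with "color" (400x640x3 uint8, blue, green, red), "fx", "fy", "cx", "cy" (pixels), "world_from_camera" (4x4, takes a point from camera to world coordinates); the wrist camera has in their place "mount" (4x4, takes a point from camera to tool coordinates, whose origin is the TCP and whose axes are the tool frame's). Camera axes: x right, y down, z forward; pixel columns grow to the right and rows downward; lengths in m; the calibration is good to about 2 mm. A picture is of the moment at which its call begins: read the wrist's pose just before it. There is no depth.
- robot.close_job(): hands the job in, once; it reports no verdict.
Trained networks look in the newest picture that a camera, given by its name, has taken for a name from the list of things; names that differ only in an ending like _2 or _b are one class to them, and where a whole thing is asked for, a point or a joint stands for the part that bears it (a point fixed in the world has none). Each returns a list of dicts, best first, with "p" (0 to 1); they miss things now and then, are a little off and sometimes report something else, mostly with a low value. They report only what shows in the picture. A call takes as long as a camera call. They do not tell look-alikes from the thing itself.
- robot.spot_in(name, camera): "point" ([x, y, z] in m, in world coordinates, good to about 4 mm: the middle of the surface that is visible of it).
- robot.landmark_of(name, camera): "point" ([x, y, z] in m, in world coordinates, good to about 4 mm: a listed point, or the origin of a listed thing).
The state is a dict: "time": time; "joint_positions": joint angles; "qvel": joint speeds; "joint_torque": joint torques, N m; "tool_pos": TCP position; "ee_rot": TCP orientation; "wrist_force": force on the tool from outside, world axes, zero at the start; "wrist_torque": the same for the moment, N m; "width": finger opening in m.
Only numpy, scipy, OpenCV 4.12 (cv2) and the standard library are available. Lean on these libraries where they do the work, as an engineer would, in place of code of your own. Each camera call takes 0.05 s, during which the arm holds its last target.

## Working session

There is one attempt and no reset: what is moved stays moved. The work goes in short steps, Python scripts to look and compute and a shell command to move; the robot and the scene stay as the last step left them, time stands still between calls to the robot, and variables do not carry over. Pictures are saved under pics/ and viewed, and the job is handed in when it is done.

```bash
mkdir -p pics; ls
python3 - <<'E'
from bench import robot
import cv2
o=robot.get_obs()
for k,v in o.items(): print(k,v)
for n in ("scene","top"):
    s=robot.snapshot(n); cv2.imwrite(f"pics/{n}0.png",s["color"])
    print(n,s["fx"],s["cx"],s["cy"],s["world_from_camera"])
    for t in ("guard","ring_center","rod_grip","hook_tip","stamp","small_ring","jar","spatula","mouth"):
        try:
            print(t,[(round(d["p"],2),[round(float(x),4) for x in d["point"]]) for d in robot.landmark_of(t,n)][:4])
        except Exception as e: print(t,e)
print(robot.get_obs()["time"])
E
```

```text
pics
time 0.0
joint_positions [ 1.09087999e+00  8.79547845e-02  1.37223768e+00 -2.91868018e-05
  1.68358766e+00 -1.03116784e-01]
qvel [-4.10511659e-04  1.55857060e-03  3.74205201e-04 -5.51239389e-05
  1.73854562e-03  2.91112914e-04]
joint_torque [-6.65041589e-04 -3.40168369e+01 -3.02429616e+01  7.17896177e-02
  3.27316881e-02 -1.55863768e-04]
tool_pos [0.20214082 0.51092264 0.2043127 ]
ee_rot [-1.57060002  0.00217884  1.19399373]
wrist_force [-0.35347152  0.03439912  0.48117107]
wrist_torque [ 0.0404302  -0.06198103 -0.03377379]
width 0.09444693336162108
scene 451.17346534690023 315.365252640232 196.8855094178149 [[-0.43574861  0.5037454  -0.74589793  1.31360282]
 [ 0.90005853  0.24775947 -0.35848277  0.27542349]
 [ 0.00421923 -0.82756016 -0.56136119  0.66568763]
 [ 0.          0.          0.          1.        ]]
guard [(0.71, [0.5612, 0.1234, -0.0045])]
ring_center [(0.69, [0.5524, 0.2133, 0.0108]), (0.69, [0.2941, 0.2461, 0.0078]), (0.67, [0.3937, 0.0639, 0.0056]), (0.52, [0.3572, -0.0301, 0.0085])]
rod_grip [(0.89, [0.4509, -0.2173, 0.0195])]
hook_tip [(0.72, [0.4513, 0.0338, -0.
[... 179 characters left out ...]
6, [0.4765, -0.4601, 0.0136])]
mouth []
top 489.0733012513709 310.61364032162504 196.96478859897297 [[-0.0078938  -0.98185554  0.18946606  0.3049158 ]
 [-0.99995219  0.00884431  0.00417178 -0.11811013]
 [-0.00577178 -0.18942407 -0.98187841  1.17195476]
 [ 0.          0.          0.          1.        ]]
guard []
ring_center [(0.78, [0.2994, 0.2438, 0.003]), (0.76, [0.3904, 0.0652, 0.0095]), (0.18, [0.5648, 0.1308, 0.0025])]
rod_grip [(0.65, [0.4526, -0.2209, 0.0171])]
hook_tip [(0.96, [0.4549, 0.0261, 0.0003])]
stamp [(0.59, [0.7062, 0.1272, 0.0365])]
small_ring [(0.74, [0.6961, -0.0169, 0.0051])]
jar [(0.72, [0.4089, 0.1719, 0.0415])]
spatula [(0.55, [0.4831, -0.4608, 0.0084])]
mouth []
1.0
```

View pics/scene0.png

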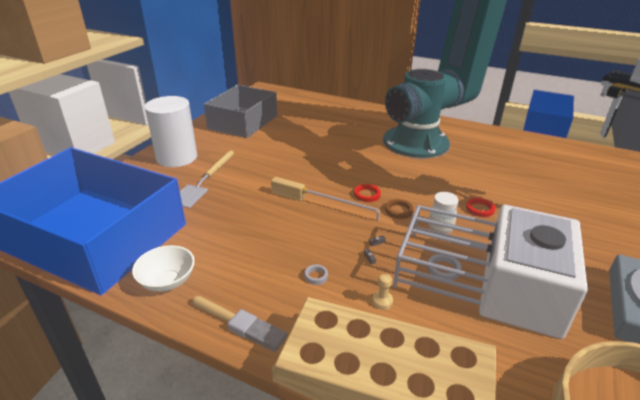

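View pics/top0.png

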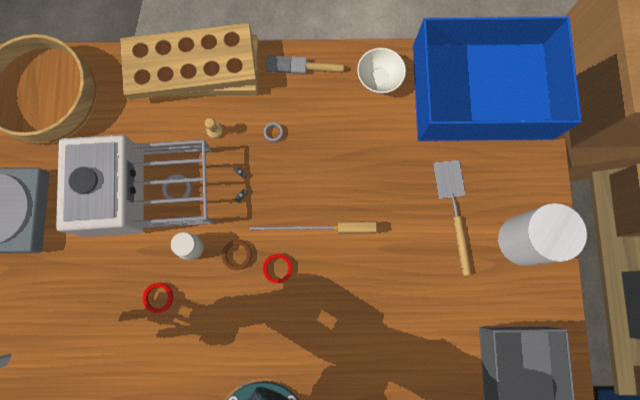

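```bash
cat > h.py <<'E'
import numpy as np, cv2
from bench import robot
def plane(s,u,v,z):
    T=np.array(s["world_from_camera"]); d=T[:3,:3]@np.array([(u-s["cx"])/s["fx"],(v-s["cy"])/s["fy"],1]); o=T[:3,3]
    return o+d*(z-o[2])/d[2]
def proj(s,p):
    T=np.linalg.inv(np.array(s["world_from_camera"])); c=T[:3,:3]@np.array(p)+T[:3,3]
    return c[0]/c[2]*s["fx"]+s["cx"],c[1]/c[2]*s["fy"]+s["cy"]
def crop(s,u0,v0,u1,v1,k,fn):
    c=s["color"][v0:v1,u0:u1]; cv2.imwrite(fn,cv2.resize(c,None,fx=k,fy=k,interpolation=cv2.INTER_CUBIC))
E
python3 - <<'E'
import cv2
from h import *
a=cv2.imread("pics/top0.png"); b=cv2.imread("pics/scene0.png")
crop({"color":a},120,120,280,240,5,"pics/tc.png")
crop({"color":b},340,180,520,315,4,"pics/sc.png")
E
```

```text
(no output)
```

View pics/tc.png

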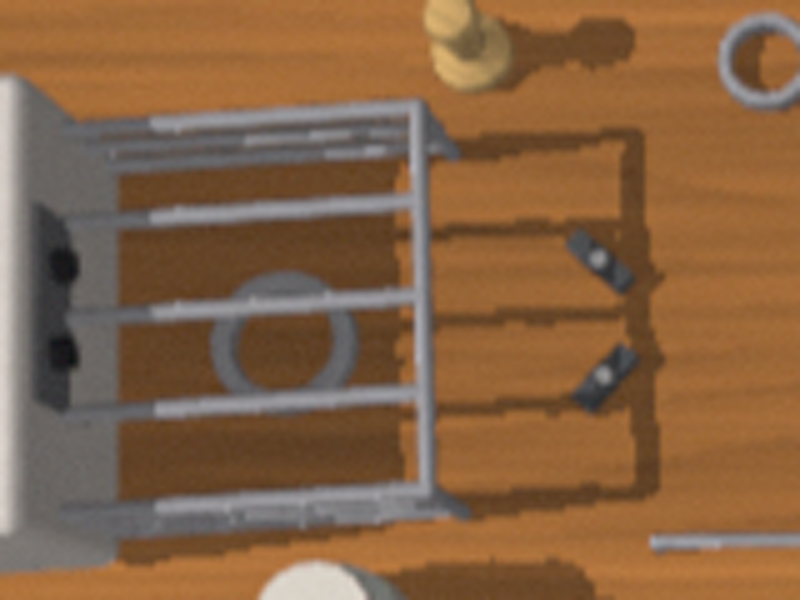

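View pics/sc.png

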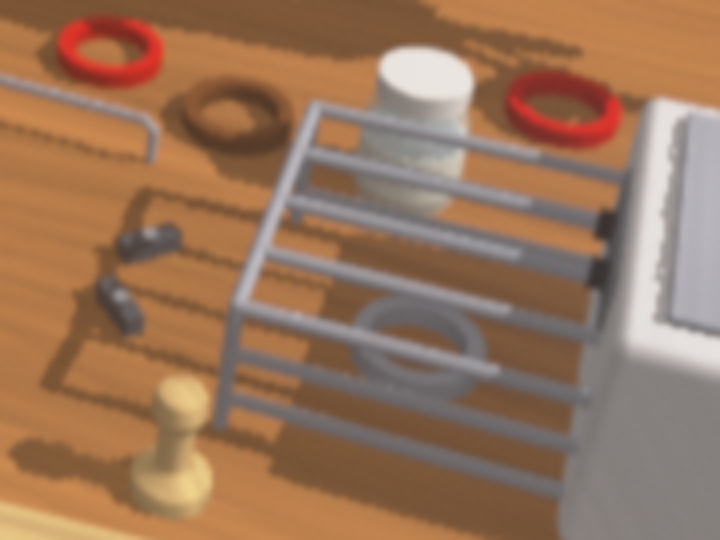

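Run:
```python
from h import *
s=robot.snapshot("top"); c=robot.snapshot("scene")
P=lambda u,v,z:plane(s,120+u/5-.4,120+v/5-.4,z)
Q=lambda u,v,z:plane(c,340+u/4-.4,180+v/4-.4,z)
a=P(418,103,.083);b=P(428,492,.083); print("corners",a,b,np.linalg.norm(a-b))
d=(b-a)[:2]; th=np.arctan2(d[1],d[0]); print("mouth mid",(a+b)/2,"bar dir deg",np.degrees(th))
print("scene corners",Q(315,106,.083),Q(240,303,.083))
print("post feet", Q(222,425,0),Q(300,220,0),P(455,155,0),P(465,512,0))
print("cheeks",P(600,260,.014),P(606,378,.014),Q(150,243,.012),Q(120,306,.012))
print("ring top",P(285,340,.014),"scene",Q(419,343,.014))
print("rod hook",P(654,542,.030),Q(152,158,0), "rod end", Q(154,122,.03))
for n in("top","scene"):
  for t in("rod_grip","hook_tip"):print(n,t,[(round(x["p"],2),np.round(x["point"],4)) for x in robot.landmark_of(t,n)])
crop(s,230,210,400,245,4,"pics/rod.png")
print(robot.get_obs()["time"])
```

```text
corners [0.65156355 0.13493701 0.083     ] [0.46894215 0.12426543 0.083     ] 0.1829329416977914
mouth mid [0.56025285 0.12960122 0.083     ] bar dir deg -176.65569292185893
scene corners [0.47073546 0.12606689 0.083     ] [0.64875346 0.13727087 0.083     ]
post feet [0.64811927 0.13694813 0.        ] [0.46815258 0.12760663 0.        ] [0.65082879 0.1348712  0.        ] [0.47150895 0.12449068 0.        ]
cheeks [0.59289044 0.0594271  0.014     ] [0.53421728 0.05537541 0.014     ] [0.54103349 0.05961429 0.012     ] [0.59869639 0.0627855  0.012     ]
ring top [0.55440448 0.21149663 0.014     ] scene [0.55899667 0.21500925 0.014     ]
rod hook [0.45224047 0.02888433 0.03      ] [0.44907393 0.02960003 0.        ] rod end [0.45328824 0.02976579 0.03      ]
top rod_grip [(0.81, array([ 0.4502, -0.2209,  0.019 ]))]
top hook_tip [(0.86, array([ 0.4545,  0.0294, -0.0015])), (0.67, array([0.7035, 0.1281, 0.0397]))]
scene rod_grip [(0.88, array([ 0.4521, -0.2182,  0.0195]))]
scene hook_tip [(0.58, array([0.4485, 0.0358, 0.0015]))]
1.3
```

View pics/rod.png

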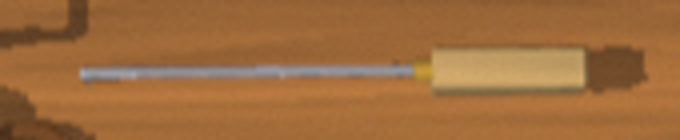

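The steel ring is the grey one in the bay, at top (177,188) and scene (444,264). The red rings at top (277,268) and (158,297) and the brown one at (237,254) all lie outside the guard. The enlarged crop confirms it. Next I move over to the rod grip.

```bash
cat >> h.py <<'E'
from scipy.spatial.transform import Rotation as Ro
def rows(p,yaw=None):
    o=robot.get_obs(); R=Ro.from_euler("xyz",o["ee_rot"]); 
    d=R.inv().apply(np.array(p)-o["tool_pos"])*1e3
    y=o["ee_rot"][2] if yaw is None else yaw
    t=(R.inv()*Ro.from_euler("xyz",[-np.pi/2,0,y])).as_rotvec(degrees=True)
    print("t",o["time"],"pos",np.round(o["tool_pos"],4),"rot",np.round(o["ee_rot"],4),"F",np.round(o["wrist_force"],2),"w",round(o["width"],4))
    print("shift",np.round(d,1),"turn",np.round(t,2))
E
python3 -m creep '[[-45,0,-38,0,10,0,0],[-90,0,-76,0,20,0,0],[-135,0,-115,0,30,0,0],[-180,0,-153,0,40,0,0],[-225,0,-192,0,50,0,0]]'
python3 -c "
from h import *
rows([.451,-.2195,.1],0.0)"
```

```text
time: 1.92
tool_pos: [0.2984, 0.2299, 0.2057]
ee_rot: [-1.571, -0.001, 0.316]
wrist_force: [0.3, 0.0, 0.9]
width: 0.094
t 1.925 pos [0.2984 0.2299 0.2057] rot [-1.5708e+00 -1.4000e-03  3.1650e-01] F [0.31 0.04 0.94] w 0.094
shift [   5.   105.7 -474.6] turn [-1.000e-02  1.813e+01  8.000e-02]
```

```bash
python3 -m creep '[[0,0,-58,0,6,0,0],[1,0,-116,0,12,0,0],[2,10,-174,0,18,0,0],[3,30,-232,0,18.2,0,0],[4,50,-290,0,18.2,0,0]]'
python3 -c "
from h import *
rows([.451,-.2195,.08],0.0)"
```

```text
time: 2.55
tool_pos: [0.3941, -0.0443, 0.1555]
ee_rot: [-1.571, -0.002, 0.003]
wrist_force: [0.9, -0.4, -0.2]
width: 0.094
t 2.55 pos [ 0.3941 -0.0443  0.1555] rot [-1.5709 -0.0023  0.0032] F [ 0.88 -0.41 -0.24] w 0.094
shift [  56.2   75.7 -175.3] turn [0.01 0.18 0.13]
```

```bash
python3 -m creep '[[18,12,-55,0,0,0,0],[37,24,-110,0,0,0,0],[56,40,-165,0,0,0,0],[56.5,60,-175,0,0,0,0],[56.5,60,-175,0,0,0,0]]'
python3 - <<'E'
from h import *
rows([.451,-.2195,.005],0.0)
s=robot.snapshot("wrist"); o=robot.get_obs(); cv2.imwrite("pics/w1.png",s["color"])
T=np.eye(4);T[:3,:3]=Ro.from_euler("xyz",o["ee_rot"]).as_matrix();T[:3,3]=o["tool_pos"]
print(np.round(np.array(s["mount"]),3),s["fx"])
for t in("rod_grip",):print([(round(x["p"],2),np.round(x["point"],4)) for x in robot.landmark_of(t,"wrist")])
W={**s,"world_from_camera":T@np.array(s["mount"])}
for p in([.451,-.2195+.045,.04],[.451,-.2195-.045,.04],[.439,-.2195,.04],[.463,-.2195,.04],[.452,.0305,.03]):print(proj(W,p))
E
```

```text
time: 3.18
tool_pos: [0.4494, -0.2172, 0.0934]
ee_rot: [-1.568, 0.004, 0.002]
wrist_force: [-0.2, -1.1, -1.1]
width: 0.0941
t 3.175 pos [ 0.4494 -0.2172  0.0934] rot [-1.568   0.0039  0.0018] F [-0.2  -1.1  -1.06] w 0.0941
shift [ 2.  88.4 -2.5] turn [-0.16  0.1  -0.22]
[[ 1.    -0.001 -0.001 -0.001]
 [ 0.001 -0.228  0.974 -0.18 ]
 [-0.001 -0.974 -0.228  0.066]
 [ 0.     0.     0.     1.   ]] 337.21542052971813
[(0.64, array([ 0.4491, -0.2197,  0.0216]))]
(np.float64(324.23603627303856), np.float64(155.6938297308248))
(np.float64(323.7975187108217), np.float64(275.37334104978845))
(np.float64(307.44858566803055), np.float64(217.99353945304898))
(np.float64(340.5695823154381), np.float64(218.07090674506077))
(np.float64(327.1311832864403), np.float64(-197.50608263411743))
```

View pics/w1.png

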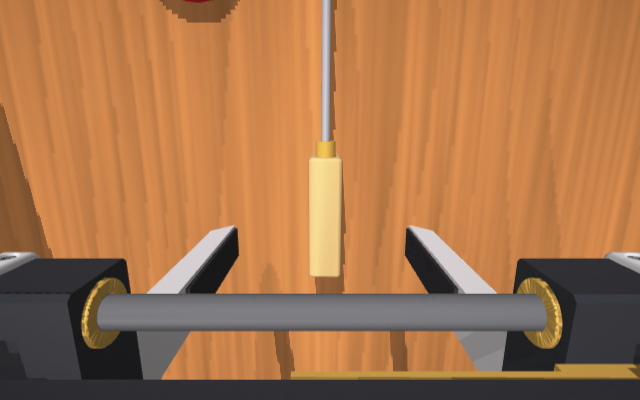

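```bash
python3 -m creep '[[2,30,-2,0,0,0,0],[2,55,-2,0,0,0,0],[2,75,-2,0,0,0,0],[2,83,-2,0,0,0,0],[2,83,-2,0,0,0,0]]'
python3 -c "
from h import *
rows([.452,-.2195,.006],0.0)"
```

```text
time: 3.9
tool_pos: [0.453, -0.2186, 0.0132]
ee_rot: [-1.571, -0.001, 0.005]
wrist_force: [1.2, -0.4, -0.2]
width: 0.0942
t 3.9 pos [ 0.453  -0.2186  0.0132] rot [-1.5711e+00 -8.0000e-04  4.7000e-03] F [ 1.17 -0.36 -0.2 ] w 0.0942
shift [-1.1  7.2 -0.9] turn [0.02 0.27 0.05]
```

```bash
python3 -m creep '[[-0.5,6,-0.5,0,0.2,0,0],[-0.5,6,-0.5,0,0.2,0,255],[-0.5,6,-0.5,0,0.2,0,255],[-0.5,6,-0.5,0,0.2,0,255],[-0.5,6,-0.5,0,0.2,0,255]]'
python3 -m creep '[[0,0,0,0,0,0,255],[0,0,0,0,0,0,255],[0,0,0,0,0,0,255]]'
python3 -c "
from h import *
rows([.452,-.2195,.036],0.0)"
```

```text
time: 4.53
tool_pos: [0.4522, -0.2197, 0.0066]
ee_rot: [-1.571, -0.0, 0.0]
wrist_force: [0.0, -0.6, -0.4]
width: 0.0575
time: 4.9
tool_pos: [0.4522, -0.2196, 0.0065]
ee_rot: [-1.571, -0.0, 0.0]
wrist_force: [0.2, 0.0, -0.4]
width: 0.0274
t 4.9 pos [ 0.4522 -0.2196  0.0065] rot [-1.5707e+00 -1.0000e-04  2.0000e-04] F [ 0.21  0.05 -0.37] w 0.0274
shift [ -0.2 -29.5   0.1] turn [-0.    0.01  0.  ]
```

```bash
python3 -m creep '[[0,0,0,0,0,0,255],[0,0,0,0,0,0,255],[0,0,0,0,0,0,255]]'
python3 -m creep '[[0,-8,0,0,0,0,255],[0,-16,0,0,0,0,255],[0,-24,0,0,0,0,255],[0,-32,0,0,0,0,255],[0,-32,0,0,0,0,255]]'
python3 - <<'E'
from h import *
rows([.452,-.2195,.036],0.0)
for n in("top","scene"):
  s=robot.snapshot(n)
  for t in("rod_grip","hook_tip"):print(n,t,[(round(x["p"],2),np.round(x["point"],4)) for x in robot.landmark_of(t,n)])
  if n=="scene": crop(s,250,140,420,260,4,"pics/lift_s.png")
  else: crop(s,230,180,410,260,4,"pics/lift_t.png")
E
```

```text
time: 5.28
tool_pos: [0.4521, -0.2196, 0.0064]
ee_rot: [-1.571, 0.0, 0.0]
wrist_force: [-1.0, -0.8, 0.3]
width: 0.024
time: 5.9
tool_pos: [0.4528, -0.22, 0.0396]
ee_rot: [-1.572, -0.002, 0.0]
wrist_force: [-0.8, -0.5, -2.0]
width: 0.0236
t 5.9 pos [ 0.4528 -0.22    0.0396] rot [-1.5718e+00 -1.9000e-03  2.0000e-04] F [-0.77 -0.52 -2.03] w 0.0236
shift [-0.9  3.6  0.5] turn [0.06 0.01 0.11]
top rod_grip [(0.9, array([ 0.4548, -0.2205,  0.0523]))]
top hook_tip [(0.64, array([0.4527, 0.0279, 0.0309]))]
scene rod_grip [(0.67, array([ 0.451 , -0.216 ,  0.0502]))]
scene hook_tip [(0.92, array([0.4504, 0.0331, 0.029 ]))]
```

View pics/lift_s.png

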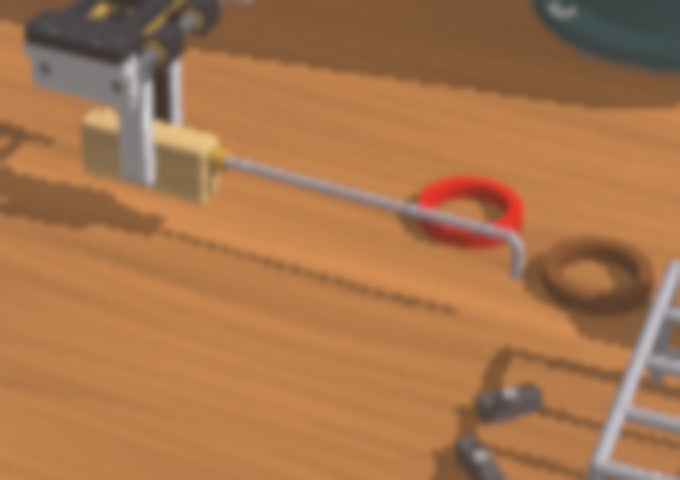

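View pics/lift_t.png

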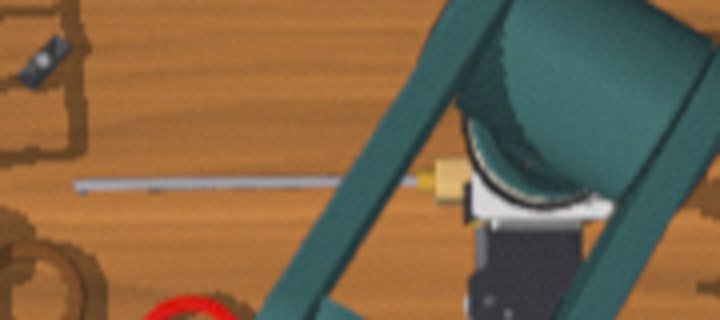

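```bash
python3 -m creep '[[30,0,0,0,0,0,255],[65,0,0,0,-1,0,255],[100,0,0,0,-2,0,255],[128,0,0,0,-3,0,255],[128,0,0,0,-3,0,255]]'
python3 - <<'E'
from h import *
rows([.571,-.0365,.0395],0.0524)
s=robot.snapshot("top"); crop(s,120,120,330,240,3.8,"pics/al_t.png")
print(robot.landmark_of("hook_tip","top")[:2])
E
```

```text
time: 6.82
tool_pos: [0.5813, -0.2193, 0.0377]
ee_rot: [-1.57, 0.0, 0.054]
wrist_force: [-0.5, -0.4, -1.1]
width: 0.024
t 6.825 pos [ 0.5813 -0.2193  0.0377] rot [-1.5704e+00  4.0000e-04  5.3700e-02] F [-0.54 -0.42 -1.12] w 0.024
shift [ -0.5  -1.7 183.1] turn [-0.02  0.07 -0.02]
[{'point': [0.5727, 0.028, 0.0286], 'p': 0.51}]
```

View pics/al_t.png

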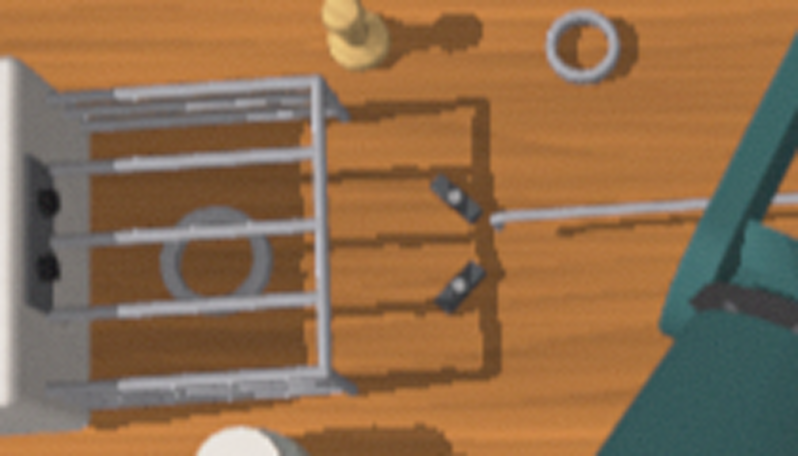

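Run:
```python
from h import *
s=robot.snapshot("top"); k=3.8
P=lambda u,v,z:plane(s,120+u/k-.4,120+v/k-.4,z)
print("bend",P(497,219,.061),"tip",P(498,225,.031),"rod far",P(700,206,.062))
a=P(319,77,.083);b=P(328,376,.083);print("corners",a,b,(a+b)/2,np.degrees(np.arctan2(*(a-b)[1::-1])))
print("cheeks",P(456,197,.014),P(460,285,.014)); print("ring",P(216,258,.014))
c=robot.snapshot("scene"); crop(c,340,180,520,315,4,"pics/al_s.png")
print(robot.landmark_of("hook_tip","scene")[:2])
```

```text
bend [0.56744612 0.02675923 0.061     ] tip [0.57064765 0.02998063 0.031     ] rod far [ 0.57424944 -0.0979579   0.062     ]
corners [0.65237116 0.13415656 0.083     ] [0.46768292 0.1226109  0.083     ] [0.56002704 0.12838373 0.083     ] 3.5771513999261266
cheeks [0.59328653 0.05943487 0.014     ] [0.53569794 0.05576    0.014     ]
ring [0.55466895 0.21189153 0.014     ]
[{'point': [0.5643, 0.0311, 0.0287], 'p': 0.92}]
```

View pics/al_s.png

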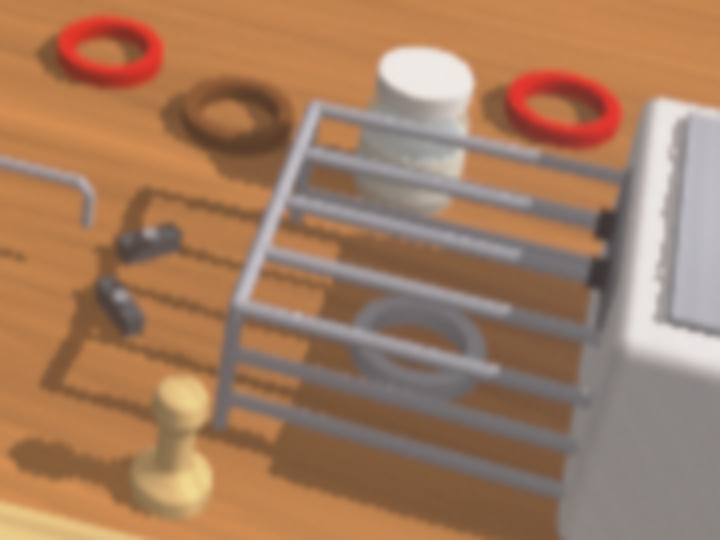

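```bash
python3 -m creep '[[-0.5,0,30,0,0,0,255],[-0.5,0,70,0,0,0,255],[-1,0,110,0,0,0,255],[-1,0,145,0,0,0,255],[-1,0,175,0,0,0,255]]'
python3 -m creep '[[0,0,7,0,0,0,255],[0,0,7,0,0,0,255]]'
python3 - <<'E'
from h import *
rows([.5715,-.0365,.0375],0.0524)
s=robot.snapshot("top"); crop(s,120,120,330,240,3.8,"pics/in_t.png")
print(robot.landmark_of("hook_tip","top")[:2])
c=robot.snapshot("scene"); crop(c,340,180,520,315,4,"pics/in_s.png")
print(robot.landmark_of("hook_tip","scene")[:2])
E
```

```text
time: 7.7
tool_pos: [0.569, -0.0438, 0.0388]
ee_rot: [-1.571, -0.0, 0.052]
wrist_force: [-1.0, -0.3, -2.0]
width: 0.0239
time: 7.95
tool_pos: [0.5694, -0.0383, 0.0387]
ee_rot: [-1.571, -0.0, 0.053]
wrist_force: [-0.4, 0.8, -2.1]
width: 0.0237
t 7.95 pos [ 0.5694 -0.0383  0.0387] rot [-1.5715e+00 -3.0000e-04  5.2900e-02] F [-0.42  0.77 -2.05] w 0.0237
shift [2.2 1.2 1.7] turn [0.04 0.03 0.02]
[{'point': [0.559, 0.2088, 0.0302], 'p': 0.74}]
[{'point': [0.5573, 0.2123, 0.0312], 'p': 0.78}]
```

View pics/in_s.png

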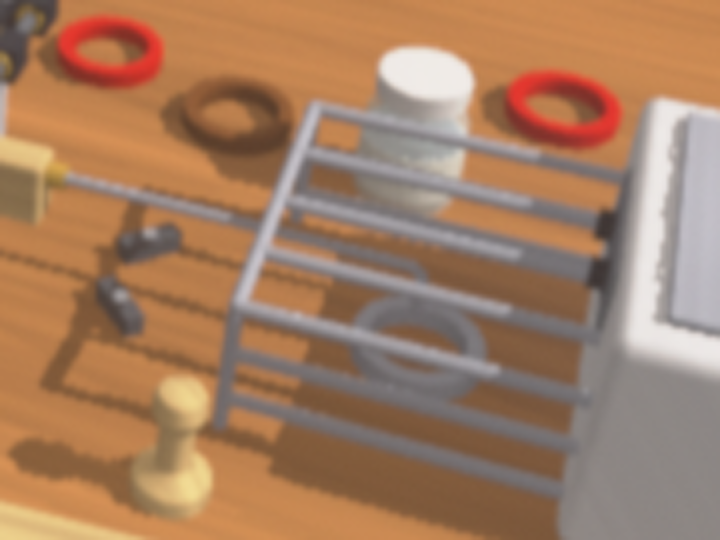

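View pics/in_t.png

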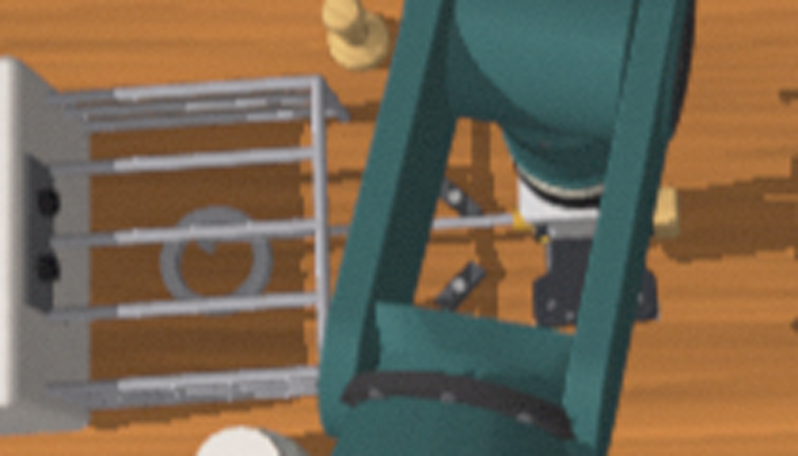

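```bash
python3 -m creep '[[1,6,1,0,0,0,255],[1,12,1,0,0,0,255],[1,18,1,0,0,0,255],[1,22,1,0,0,0,255],[1,26,1,0,0,0,255]]'
python3 -m creep '[[0,0,0,0,0,0,255],[0,0,0,0,0,0,255]]'
python3 - <<'E'
from h import *
rows([.5715,-.0365,.0118],0.0524)
s=robot.snapshot("top"); crop(s,120,140,230,220,6,"pics/dn_t.png")
c=robot.snapshot("scene"); crop(c,340,180,520,315,4,"pics/dn_s.png")
print(robot.landmark_of("hook_tip","scene")[:2])
E
```

```text
time: 8.78
tool_pos: [0.5705, -0.0368, 0.0121]
ee_rot: [-1.571, 0.0, 0.053]
wrist_force: [0.3, -0.1, -1.1]
width: 0.0239
time: 9.02
tool_pos: [0.5707, -0.0368, 0.0127]
ee_rot: [-1.571, -0.0, 0.053]
wrist_force: [1.2, 0.3, -1.8]
width: 0.024
t 9.025 pos [ 0.5707 -0.0368  0.0127] rot [-1.5708e+00 -5.0000e-04  5.2600e-02] F [ 1.19  0.31 -1.85] w 0.024
shift [0.8 0.9 0.3] turn [-0.    0.01  0.03]
[{'point': [0.7056, 0.126, 0.0311], 'p': 0.5}]
```

View pics/dn_s.png

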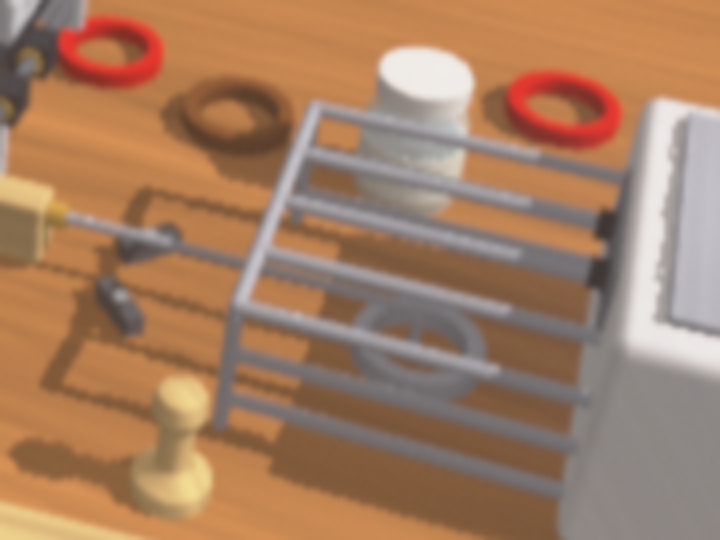

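View pics/dn_t.png

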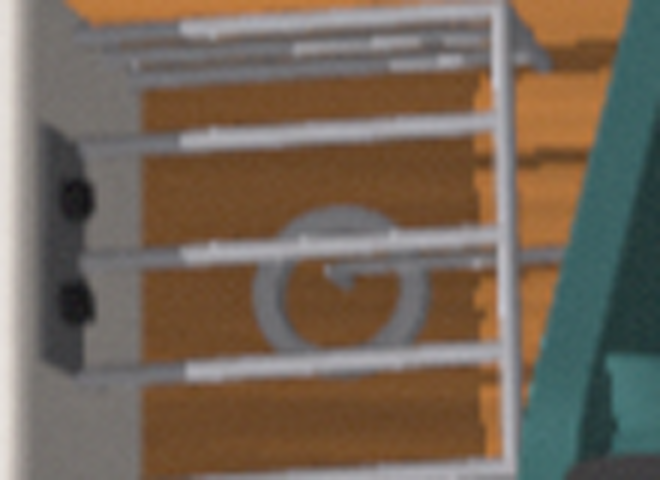

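Both views show the hook down inside the ring's hole, with the rod about midway between two roof bars. I start drawing slowly.

```bash
python3 -m creep '[[0,0.5,-3,0,0,0,255],[0,0.5,-6,0,0,0,255],[0,0.5,-9,0,0,0,255],[0,0.5,-12,0,0,0,255],[0,0.5,-15,0,0,0,255]]'
python3 -m creep '[[0,0,-2,0,0,0,255],[0,0,-4,0,0,0,255],[0,0,-6,0,0,0,255],[0,0,-8,0,0,0,255],[0,0,-10,0,0,0,255]]'
python3 -m creep '[[0,0,-3,0,0,0,255],[0,0,-6,0,0,0,255],[0,0,-9,0,0,0,255],[0,0,-12,0,0,0,255],[0,0,-15,0,0,0,255]]'
python3 - <<'E'
from h import *
rows([.5784,-.1915,.0118],0.0524)
s=robot.snapshot("top"); crop(s,120,140,230,220,6,"pics/dr1.png")
E
```

```text
time: 9.8
tool_pos: [0.5713, -0.0521, 0.012]
ee_rot: [-1.571, -0.0, 0.052]
wrist_force: [1.3, -0.8, -1.1]
width: 0.0239
time: 10.42
tool_pos: [0.5718, -0.0617, 0.0119]
ee_rot: [-1.57, 0.0, 0.053]
wrist_force: [0.2, 1.2, -1.0]
width: 0.0237
time: 11.05
tool_pos: [0.5727, -0.077, 0.012]
ee_rot: [-1.571, -0.0, 0.052]
wrist_force: [-1.2, 1.0, -0.7]
width: 0.0238
t 11.05 pos [ 0.5727 -0.077   0.012 ] rot [-1.5707 -0.      0.0525] F [-1.15  1.04 -0.73] w 0.0238
shift [-3.000e-01  1.000e-01 -1.147e+02] turn [-0.01  0.    0.  ]
```

View pics/dr1.png

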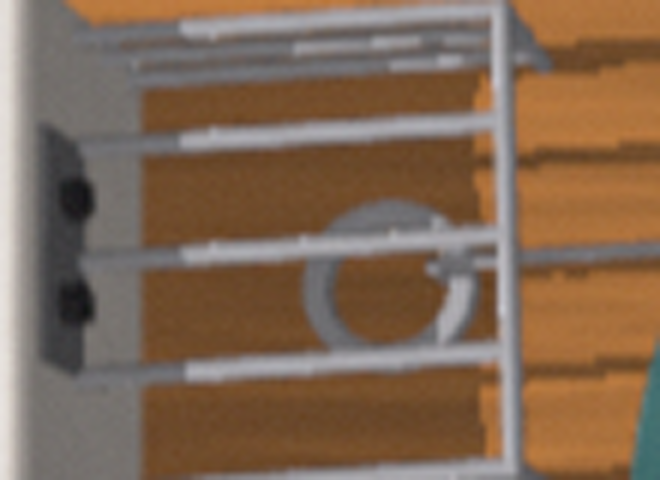

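```bash
python3 -m creep '[[0,0,-5,0,0,0,255],[0,0,-10,0,0,0,255],[0,0,-15,0,0,0,255],[0,0,-20,0,0,0,255],[0,0,-25,0,0,0,255]]'
python3 -m creep '[[0,0,-5,0,0,0,255],[0,0,-10,0,0,0,255],[0,0,-15,0,0,0,255],[0,0,-20,0,0,0,255],[0,0,-25,0,0,0,255]]'
python3 -m creep '[[0,0,-5,0,0,0,255],[0,0,-10,0,0,0,255],[0,0,-15,0,0,0,255],[0,0,-20,0,0,0,255],[0,0,-25,0,0,0,255]]'
python3 - <<'E'
from h import *
rows([.5784,-.1915,.0118],0.0524)
s=robot.snapshot("top"); crop(s,180,150,280,220,7,"pics/dr2.png")
E
```

```text
time: 11.72
tool_pos: [0.574, -0.1021, 0.0119]
ee_rot: [-1.571, -0.0, 0.052]
wrist_force: [0.9, 0.8, -0.6]
width: 0.0238
time: 12.35
tool_pos: [0.5753, -0.127, 0.0119]
ee_rot: [-1.571, 0.0, 0.053]
wrist_force: [0.0, 1.2, -1.4]
width: 0.024
time: 12.98
tool_pos: [0.5766, -0.152, 0.012]
ee_rot: [-1.571, -0.0, 0.053]
wrist_force: [-0.9, 0.8, -2.1]
width: 0.0238
t 12.975 pos [ 0.5766 -0.152   0.012 ] rot [-1.5707e+00 -1.0000e-04  5.2500e-02] F [-0.87  0.79 -2.09] w 0.0238
shift [ -0.3   0.2 -39.5] turn [-0.01  0.01  0.01]
```

View pics/dr2.png

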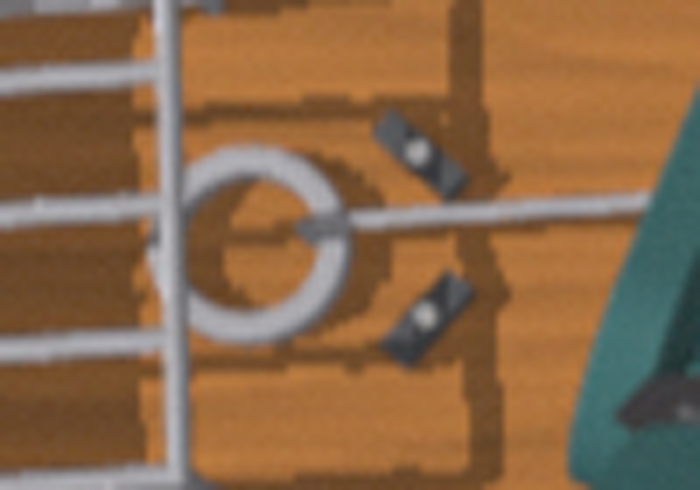

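```bash
python3 -m creep '[[-0.5,0,-2,0,0,0,255],[-1,0,-4,0,0,0,255],[-1.5,0,-6,0,0,0,255],[-2,0,-8,0,0,0,255],[-2,0,-10,0,0,0,255]]'
python3 -m creep '[[0,0,-1.5,0,0,0,255],[0,0,-3,0,0,0,255],[0,0,-4.5,0,0,0,255],[0,0,-6,0,0,0,255],[0,0,-7.5,0,0,0,255]]'
python3 - <<'E'
from h import *
rows([.5784,-.1915,.0118],0.0524)
s=robot.snapshot("top"); crop(s,180,150,280,220,7,"pics/dr3.png")
E
```

```text
time: 13.65
tool_pos: [0.5751, -0.1618, 0.012]
ee_rot: [-1.571, 0.0, 0.053]
wrist_force: [-0.1, 0.9, -2.6]
width: 0.0239
time: 14.28
tool_pos: [0.5755, -0.1693, 0.012]
ee_rot: [-1.571, -0.0, 0.053]
wrist_force: [-0.0, 0.9, -1.3]
width: 0.0238
t 14.275 pos [ 0.5755 -0.1693  0.012 ] rot [-1.5707e+00 -1.0000e-04  5.2600e-02] F [-0.    0.87 -1.32] w 0.0238
shift [  1.7   0.2 -22.3] turn [-0.    0.01  0.  ]
```

View pics/dr3.png

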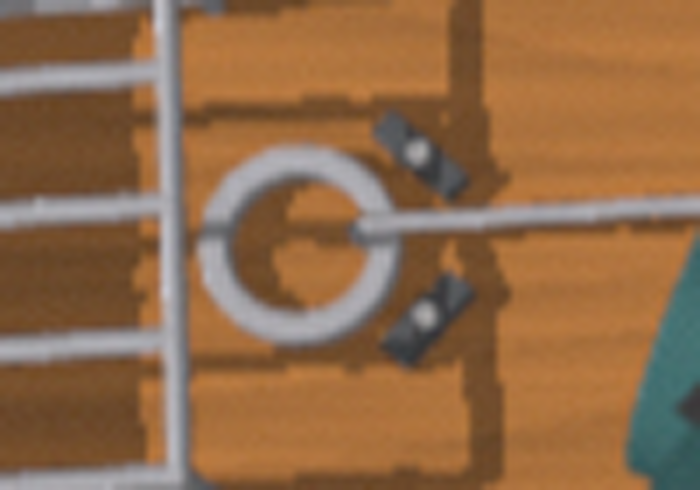

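```bash
python3 -m creep '[[0,0,-1,0,0,0,255],[0,0,-2,0,0,0,255],[0,0,-3,0,0,0,255],[0,0,-4,0,0,0,255],[0,0,-5,0,0,0,255]]'
python3 -m creep '[[0,0,-0.5,0,0,0,255],[0,0,-1,0,0,0,255],[0,0,-1.5,0,0,0,255],[0,0,-2,0,0,0,255]]'
python3 - <<'E'
from h import *
rows([.5784,-.1915,.0118],0.0524)
s=robot.snapshot("top"); crop(s,180,150,280,220,7,"pics/dr4.png")
E
```

```text
time: 14.95
tool_pos: [0.5758, -0.1743, 0.012]
ee_rot: [-1.571, -0.0, 0.053]
wrist_force: [0.3, 0.4, -2.0]
width: 0.0236
time: 15.45
tool_pos: [0.5759, -0.1763, 0.012]
ee_rot: [-1.571, -0.0, 0.053]
wrist_force: [0.9, 1.3, -2.2]
width: 0.0237
t 15.45 pos [ 0.5759 -0.1763  0.012 ] rot [-1.5707e+00 -1.0000e-04  5.2500e-02] F [ 0.87  1.28 -2.16] w 0.0237
shift [  1.7   0.2 -15.4] turn [-0.01  0.01  0.  ]
```

View pics/dr4.png

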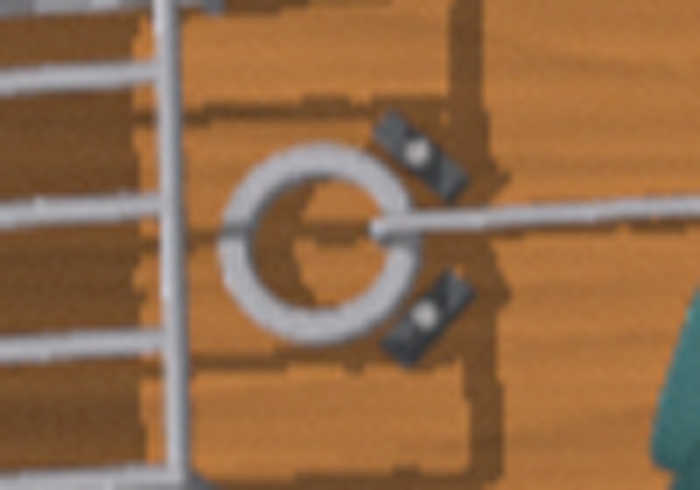

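```bash
python3 -m creep '[[0,0,-0.5,0,0,0,255],[0,0,-1,0,0,0,255]]'
python3 -m creep '[[0,0,-0.5,0,0,0,255],[0,0,-1,0,0,0,255]]'
python3 -m creep '[[0,0,-0.4,0,0,0,255],[0,0,-0.8,0,0,0,255]]'
```

```text
time: 15.75
tool_pos: [0.5759, -0.1773, 0.012]
ee_rot: [-1.571, -0.0, 0.053]
wrist_force: [-0.6, 0.5, -1.9]
width: 0.024
time: 16.0
tool_pos: [0.576, -0.1783, 0.012]
ee_rot: [-1.571, -0.0, 0.053]
wrist_force: [0.4, 1.3, -2.0]
width: 0.024
time: 16.25
tool_pos: [0.576, -0.1791, 0.012]
ee_rot: [-1.571, -0.0, 0.053]
wrist_force: [-0.4, 0.7, -2.2]
width: 0.024
```

```bash
python3 -m creep '[[0,0,-0.5,0,0,0,255],[0,0,-0.5,0,0,0,255]]'
```

```text
time: 16.5
tool_pos: [0.5761, -0.1796, 0.012]
ee_rot: [-1.571, -0.0, 0.052]
wrist_force: [0.3, 0.9, -1.5]
width: 0.0236
```

```bash
python3 -m creep '[[0,0,-0.5,0,0,0,255],[0,0,-0.5,0,0,0,255]]'
```

```text
time: 16.75
tool_pos: [0.5761, -0.1801, 0.012]
ee_rot: [-1.571, -0.0, 0.053]
wrist_force: [-0.4, 1.3, -1.9]
width: 0.0239
```

```bash
python3 -m creep '[[0,0,-0.5,0,0,0,255],[0,0,-0.5,0,0,0,255]]'
python3 - <<'E'
from h import *
s=robot.snapshot("top"); crop(s,180,150,280,220,7,"pics/dr5.png")
E
```

```text
time: 17.0
tool_pos: [0.5761, -0.1806, 0.012]
ee_rot: [-1.571, -0.0, 0.053]
wrist_force: [-0.1, 0.6, -2.1]
width: 0.0237
```

View pics/dr5.png

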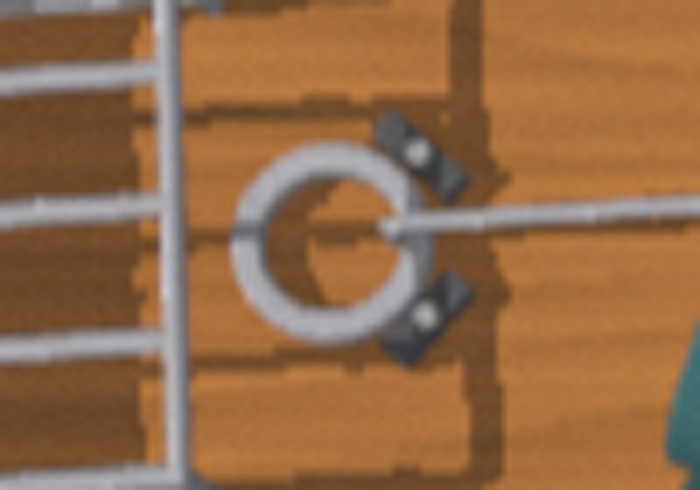

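```bash
python3 -m creep '[[0,0,-0.5,0,0,0,255],[0,0,-0.5,0,0,0,255]]'
```

```text
time: 17.3
tool_pos: [0.5761, -0.1811, 0.012]
ee_rot: [-1.571, -0.0, 0.052]
wrist_force: [0.3, 1.3, -1.7]
width: 0.024
```

```bash
python3 -m creep '[[0,0,-0.5,0,0,0,255],[0,0,-0.5,0,0,0,255]]'
```

```text
time: 17.55
tool_pos: [0.5762, -0.1816, 0.012]
ee_rot: [-1.571, -0.0, 0.053]
wrist_force: [-0.1, 0.3, -1.2]
width: 0.0238
```

```bash
python3 -m creep '[[0,0,-0.5,0,0,0,255],[0,0,-0.5,0,0,0,255]]'
```

```text
time: 17.8
tool_pos: [0.5762, -0.1821, 0.0119]
ee_rot: [-1.571, 0.0, 0.053]
wrist_force: [-0.3, 0.4, -1.8]
width: 0.0238
```

```bash
python3 -m creep '[[0,0,-0.5,0,0,0,255],[0,0,-0.5,0,0,0,255]]'
```

```text
time: 18.05
tool_pos: [0.5762, -0.1826, 0.012]
ee_rot: [-1.571, -0.0, 0.053]
wrist_force: [-0.6, 0.8, -1.3]
width: 0.0235
```

```bash
python3 -m creep '[[0,0,-0.5,0,0,0,255],[0,0,-1,0,0,0,255]]'
```

```text
time: 18.3
tool_pos: [0.5762, -0.1834, 0.0119]
ee_rot: [-1.57, 0.0, 0.052]
wrist_force: [0.4, 1.0, -2.4]
width: 0.024
```

Run:
```python
from h import *
s=robot.snapshot("top"); crop(s,180,150,280,220,7,"pics/dr6.png")
rows([.5784,-.1915,.0118],0.0524)
```

```text
t 18.35 pos [ 0.5762 -0.1834  0.0119] rot [-1.5702  0.      0.0525] F [ 0.51  1.89 -1.96] w 0.0236
shift [ 1.7  0.1 -8.2] turn [-0.03  0.   -0.  ]
```

View pics/dr6.png

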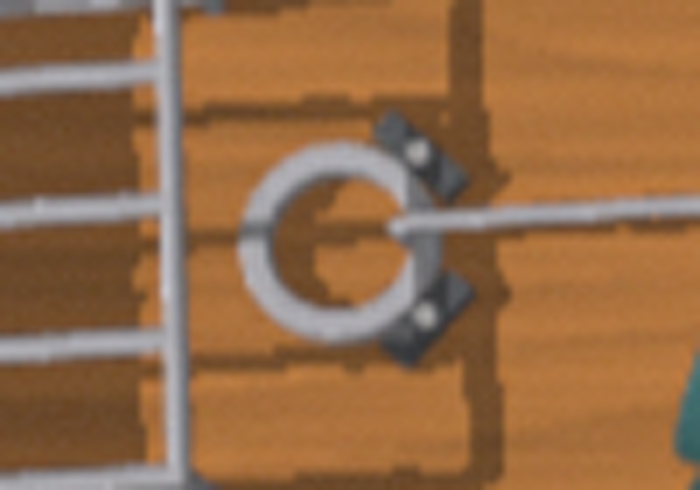

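```bash
python3 -m creep '[[0,0,-0.4,0,0,0,255],[0,0,-0.4,0,0,0,255]]'
```

```text
time: 18.6
tool_pos: [0.5762, -0.1835, 0.0118]
ee_rot: [-1.57, 0.0, 0.053]
wrist_force: [-0.2, 1.8, -2.9]
width: 0.024
```

```bash
python3 -m creep '[[0,0,-0.4,0,0,0,255],[0,0,-0.4,0,0,0,255]]'
```

```text
time: 18.85
tool_pos: [0.5762, -0.1836, 0.0117]
ee_rot: [-1.569, 0.0, 0.053]
wrist_force: [0.1, 4.0, -2.1]
width: 0.0238
```

```bash
python3 -m creep '[[0,0,-0.4,0,0,0,255],[0,0,-0.4,0,0,0,255]]'
```

```text
time: 19.1
tool_pos: [0.5761, -0.1837, 0.0116]
ee_rot: [-1.569, 0.001, 0.053]
wrist_force: [-0.2, 5.5, -2.6]
width: 0.024
```

```bash
python3 -m creep '[[0,0,-0.4,0,0,0,255],[0,0,-0.4,0,0,0,255]]'
```

```text
time: 19.35
tool_pos: [0.5761, -0.1837, 0.0115]
ee_rot: [-1.568, 0.001, 0.053]
wrist_force: [1.7, 6.2, -2.0]
width: 0.0238
```

```bash
python3 -m creep '[[0,0,-0.3,0,0,0,255],[0,0,-0.3,0,0,0,255]]'
python3 - <<'E'
from h import *
s=robot.snapshot("top"); crop(s,180,150,280,220,7,"pics/dr7.png")
rows([.5784,-.1915,.0118],0.0524)
E
```

```text
time: 19.6
tool_pos: [0.5761, -0.1838, 0.0114]
ee_rot: [-1.568, 0.001, 0.053]
wrist_force: [-0.5, 7.5, -2.9]
width: 0.0236
t 19.65 pos [ 0.576  -0.1838  0.0114] rot [-1.5677e+00  9.0000e-04  5.2800e-02] F [ 0.33  6.09 -1.76] w 0.0239
shift [ 1.9 -0.4 -7.8] turn [-0.18  0.02 -0.05]
```

View pics/dr7.png

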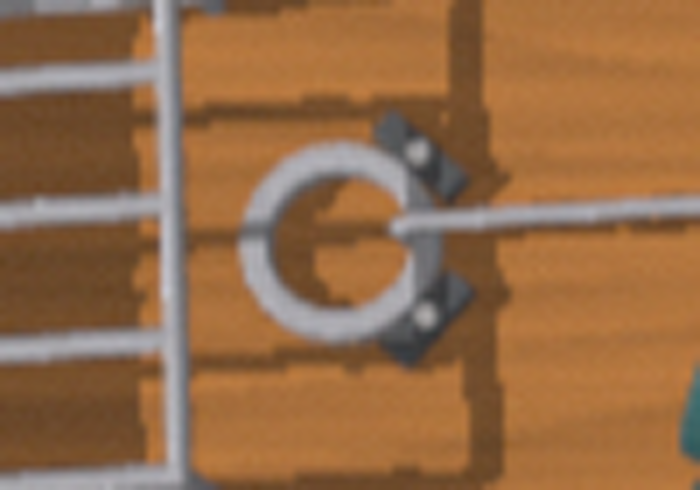

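```bash
python3 -m creep '[[0,0,-0.4,0,0,0,255],[0,0,-0.4,0,0,0,255]]'
```

```text
time: 19.9
tool_pos: [0.576, -0.1838, 0.0113]
ee_rot: [-1.567, 0.001, 0.053]
wrist_force: [-0.1, 6.8, -2.5]
width: 0.0237
```

```bash
python3 -m creep '[[0,0,-0.2,0,0,0,255],[0,0,-0.2,0,0,0,255]]'
```

```text
time: 20.15
tool_pos: [0.576, -0.1839, 0.0112]
ee_rot: [-1.567, 0.001, 0.053]
wrist_force: [0.8, 8.3, -3.3]
width: 0.0237
```

```bash
for i in 1; do python3 -m creep '[[0,0,0,0,0,0,255],[0,0,0,0,0,0,255]]'; python3 -m creep '[[0,0,0,0,0,0,255],[0,0,0,0,0,0,255]]'; python3 -m creep '[[0,0,0,0,0,0,255],[0,0,0,0,0,0,255]]'; done
```

```text
time: 20.4
tool_pos: [0.576, -0.1838, 0.0112]
ee_rot: [-1.567, 0.001, 0.053]
wrist_force: [1.2, 7.5, -2.5]
width: 0.0239
time: 20.65
tool_pos: [0.576, -0.1838, 0.0112]
ee_rot: [-1.567, 0.001, 0.053]
wrist_force: [-0.3, 7.5, -3.3]
width: 0.0238
time: 20.9
tool_pos: [0.576, -0.1838, 0.0112]
ee_rot: [-1.567, 0.001, 0.053]
wrist_force: [0.8, 7.4, -2.7]
width: 0.0238
```

```bash
python3 -m creep '[[0,0,-0.3,0,0,0,255],[0,0,-0.5,0,0,0,255],[0,0,-0.5,0,0,0,255]]'; python3 -m creep '[[0,0,0,0,0,0,255],[0,0,0,0,0,0,255],[0,0,0,0,0,0,255],[0,0,0,0,0,0,255]]';python3 -m creep '[[0,0,0,0,0,0,255],[0,0,0,0,0,0,255],[0,0,0,0,0,0,255],[0,0,0,0,0,0,255]]'; python3 -m creep '[[0,0,0,0,0,0,255],[0,0,0,0,0,0,255],[0,0,0,0,0,0,255]]'
python3 - <<'E'
from h import *
s=robot.snapshot("top"); k=7
crop(s,180,150,280,220,7,"pics/dr8.png")
for i in range(4):
  robot.snapshot("top"); rows([.5784,-.1915,.0118],0.0524)
print("ring",plane(s,180+341/k-.4,150+242/k-.4,.014))
E
```

```text
time: 21.28
tool_pos: [0.5759, -0.1839, 0.011]
ee_rot: [-1.566, 0.001, 0.053]
wrist_force: [-0.5, 8.7, -3.3]
width: 0.0239
time: 21.78
tool_pos: [0.5759, -0.1839, 0.011]
ee_rot: [-1.566, 0.001, 0.053]
wrist_force: [-0.0, 8.3, -3.8]
width: 0.0239
time: 22.28
tool_pos: [0.5759, -0.1839, 0.0111]
ee_rot: [-1.566, 0.001, 0.053]
wrist_force: [1.1, 8.7, -2.7]
width: 0.0236
time: 22.65
tool_pos: [0.5759, -0.1839, 0.011]
ee_rot: [-1.566, 0.001, 0.053]
wrist_force: [0.1, 8.8, -3.5]
width: 0.0238
t 22.75 pos [ 0.5759 -0.1839  0.0111] rot [-1.5659e+00  1.3000e-03  5.3000e-02] F [-1.48  8.16 -4.06] w 0.0237
shift [ 2.1 -0.8 -7.7] turn [-0.28  0.03 -0.08]
t 22.8 pos [ 0.5759 -0.1839  0.0111] rot [-1.5659e+00  1.4000e-03  5.2900e-02] F [-0.07  8.39 -3.08] w 0.0238
shift [ 2.1 -0.8 -7.7] turn [-0.28  0.03 -0.08]
t 22.85 pos [ 0.5759 -0.1839  0.011 ] rot [-1.5659e+00  1.4000e-03  5.2900e-02] F [ 0.11  8.66 -2.74] w 0.0234
shift [ 2.1 -0.8 -7.7] turn [-0.28  0.03 -0.08]
t 22.9 pos [ 0.5759 -0.1839  0.0111] rot [-1.5659e+00  1.3000e-03  5.2900e-02] F [ 0.16  7.71 -3.03] w 0.0237
shift [ 2.1 -0.8 -7.7] turn [-0.28  0.03 -0.07]
ring [0.56176435 0.08621305 0.014     ]
```

```bash
python3 -m creep '[[0,0,1.5,0,0,0,255],[0,0,3,0,0,0,255],[0,0,6,0,0,0,255],[0,0,10,0,0,0,255],[0,0,14,0,0,0,255]]'
python3 - <<'E'
from h import *
s=robot.snapshot("top"); crop(s,180,150,280,220,7,"pics/rl1.png"); rows([.5784,-.1915,.0118],0.0524)
c=robot.snapshot("scene"); crop(c,300,180,440,285,5,"pics/rl1s.png")
E
```

```text
time: 23.52
tool_pos: [0.5758, -0.1729, 0.0123]
ee_rot: [-1.572, -0.001, 0.052]
wrist_force: [-1.2, 0.5, -0.9]
width: 0.0238
t 23.575 pos [ 0.5757 -0.1722  0.0122] rot [-1.5709e+00 -3.0000e-04  5.2700e-02] F [-0.23  0.45 -1.72] w 0.024
shift [  1.7   0.4 -19.4] turn [0.01 0.02 0.02]
```

View pics/rl1.png

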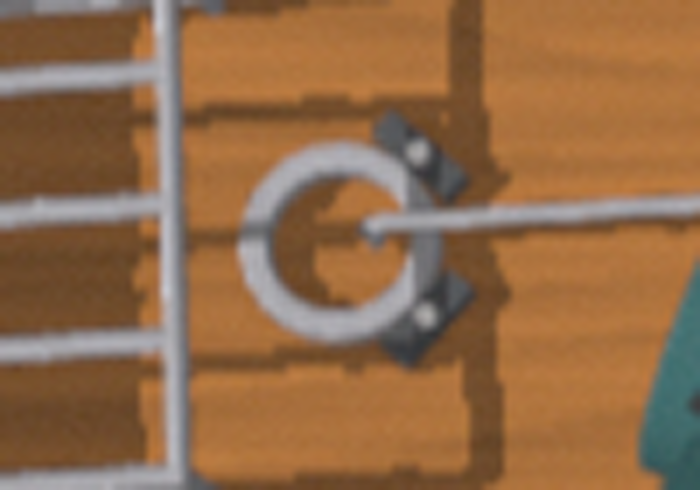

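View pics/rl1s.png

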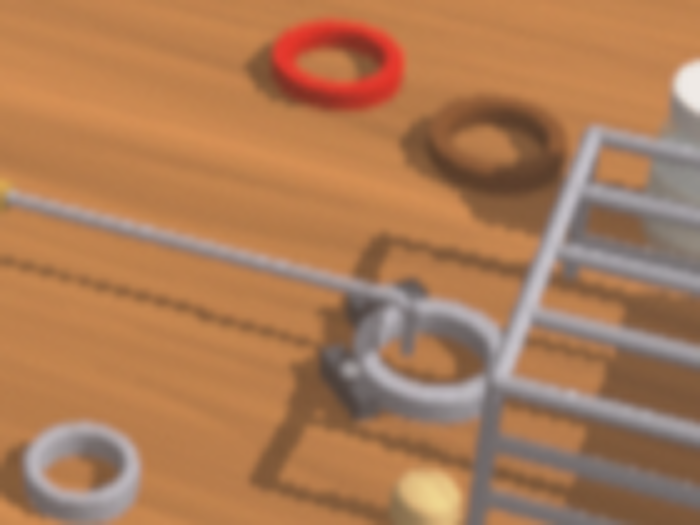

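```bash
python3 -m creep '[[0,-6,0,0,0,0,255],[0,-14,0,0,0,0,255],[0,-22,0,0,0,0,255],[0,-30,0,0,0,0,255],[0,-30,0,0,0,0,255]]'
python3 -m creep '[[0,0,-15,0,0,0,255],[0,0,-40,0,0,0,255],[0,0,-65,0,0,0,255],[0,0,-85,0,0,0,255],[0,0,-95,0,0,0,255]]'
python3 -m creep '[[0,0,0,0,0,0,255],[0,8,0,0,0,0,255],[0,16,0,0,0,0,255],[0,24,0,0,0,0,255],[0,28,0,0,0,0,255]]'
python3 - <<'E'
from h import *
s=robot.snapshot("top"); crop(s,180,140,400,240,3.6,"pics/pl1.png"); rows([.5784,-.26,.0066],0.0524)
c=robot.snapshot("scene"); crop(c,230,180,440,300,3.8,"pics/pl1s.png")
E
```

```text
time: 24.25
tool_pos: [0.5765, -0.1729, 0.0433]
ee_rot: [-1.572, -0.002, 0.053]
wrist_force: [-0.8, 0.5, -1.4]
width: 0.0238
time: 24.88
tool_pos: [0.5805, -0.2695, 0.0417]
ee_rot: [-1.571, 0.0, 0.051]
wrist_force: [1.0, -0.1, -1.8]
width: 0.0237
time: 25.5
tool_pos: [0.5802, -0.2667, 0.0128]
ee_rot: [-1.57, 0.001, 0.053]
wrist_force: [-0.4, 0.3, -1.7]
width: 0.0236
t 25.55 pos [ 0.5801 -0.2667  0.0125] rot [-1.5696  0.0017  0.053 ] F [ 0.03  0.18 -1.79] w 0.024
shift [-1.3  5.9  6.8] turn [-0.07  0.03 -0.1 ]
```

View pics/pl1.png

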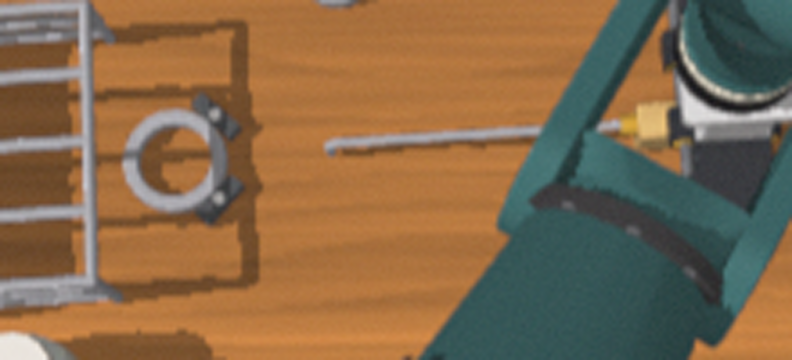

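View pics/pl1s.png

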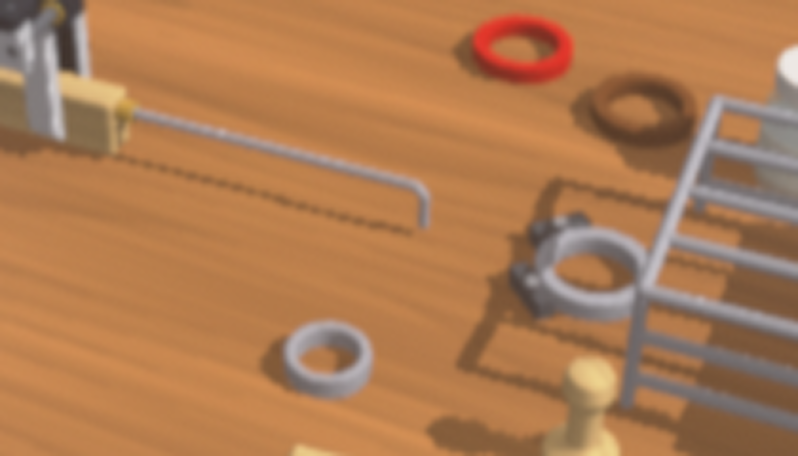

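```bash
python3 -m creep '[[0,2,0,0,0,0,255],[0,3.5,0,0,0,0,255],[0,4.5,0,0,0,0,255],[0,4.5,0,0,0,0,255]]'; python3 -m creep '[[0,0.5,0,0,0,0,255],[0,0.5,0,0,0,0,255]]'
```

```text
time: 26.1
tool_pos: [0.5807, -0.2674, 0.0095]
ee_rot: [-1.571, -0.0, 0.053]
wrist_force: [-0.5, -0.3, -1.3]
width: 0.0241
time: 26.35
tool_pos: [0.5807, -0.2674, 0.009]
ee_rot: [-1.571, -0.0, 0.053]
wrist_force: [-0.2, 0.1, -2.6]
width: 0.0238
```

```bash
python3 -m creep '[[0,0.5,0,0,0,0,255],[0,0.5,0,0,0,0,255]]'; python3 -m creep '[[0,0.4,0,0,0,0,255],[0,0.4,0,0,0,0,255]]'
```

```text
time: 26.6
tool_pos: [0.5806, -0.2674, 0.0084]
ee_rot: [-1.571, 0.0, 0.053]
wrist_force: [0.2, -0.3, -2.1]
width: 0.0237
time: 26.85
tool_pos: [0.5807, -0.2674, 0.008]
ee_rot: [-1.571, 0.0, 0.053]
wrist_force: [-0.3, 1.0, -1.7]
width: 0.0238
```

```bash
python3 -m creep '[[0,0.5,0,0,0,0,255],[0,0.5,0,0,0,0,255]]'; python3 -m creep '[[0,0.4,0,0,0,0,255],[0,0.4,0,0,0,0,255]]'; python3 -m creep '[[0,0.4,0,0,0,0,255],[0,0.4,0,0,0,0,255],[0,0.4,0,0,0,0,255]]'
```

```text
time: 27.1
tool_pos: [0.5806, -0.2674, 0.0075]
ee_rot: [-1.571, 0.0, 0.053]
wrist_force: [0.7, 0.4, -1.1]
width: 0.0238
time: 27.35
tool_pos: [0.5807, -0.2674, 0.0071]
ee_rot: [-1.571, 0.0, 0.053]
wrist_force: [0.3, -0.3, -1.8]
width: 0.0237
time: 27.72
tool_pos: [0.5807, -0.2674, 0.0068]
ee_rot: [-1.571, -0.0, 0.053]
wrist_force: [-0.9, -1.2, -1.5]
width: 0.0236
```

```bash
python3 -m creep '[[0,0.4,0,0,0,0,255],[0,0.4,0,0,0,0,255]]'; python3 -m creep '[[0,0.3,0,0,0,0,255],[0,0.3,0,0,0,0,255],[0,0.3,0,0,0,0,255]]'; python3 -c "
from h import *
rows([.58,-.267,.0065],.0527)"
```

```text
time: 27.98
tool_pos: [0.5807, -0.2674, 0.0065]
ee_rot: [-1.571, -0.0, 0.053]
wrist_force: [0.1, 0.1, -0.2]
width: 0.024
time: 28.35
tool_pos: [0.5808, -0.2675, 0.0065]
ee_rot: [-1.571, -0.0, 0.053]
wrist_force: [-1.4, 0.6, 1.4]
width: 0.0237
t 28.35 pos [ 0.5808 -0.2675  0.0065] rot [-1.5709e+00 -4.0000e-04  5.2600e-02] F [-1.43  0.56  1.43] w 0.0237
shift [-0.7  0.   0.5] turn [ 0.01 -0.01  0.02]
```

The grip is on the table: the weight has come off the wrist. I open the gripper and retreat upward.

```bash
python3 -m creep '[[0,0,0,0,0,0,150],[0,0,0,0,0,0,100],[0,0,0,0,0,0,60],[0,0,0,0,0,0,0],[0,0,0,0,0,0,0]]'; python3 -m creep '[[0,0,0,0,0,0,0],[0,0,0,0,0,0,0],[0,0,0,0,0,0,0]]'; python3 -m creep '[[0,-10,0,0,0,0,0],[0,-30,0,0,0,0,0],[0,-60,0,0,0,0,0],[0,-100,0,0,0,0,0],[0,-140,0,0,0,0,0]]'
python3 -m creep '[[0,0,-40,0,0,0,0],[0,0,-90,0,0,0,0],[-40,0,-140,0,0,0,0],[-80,0,-190,0,0,0,0],[-80,0,-190,0,0,0,0]]'
python3 - <<'E'
from h import *
rows([.58,-.267,.0065],.0527)
for n in("top","scene"):
  s=robot.snapshot(n)
  crop(s,*((180,100,400,240,3.6) if n=="top" else (230,160,440,300,3.8)),f"pics/fin_{n}.png")
  cv2.imwrite(f"pics/full_{n}.png",s["color"])
  for t in("rod_grip","hook_tip","ring_center","small_ring","stamp","jar","spatula"):print(n,t,[(round(x["p"],2),np.round(x["point"],4)) for x in robot.landmark_of(t,n)][:3])
E
```

```text
time: 28.98
tool_pos: [0.5807, -0.2674, 0.006]
ee_rot: [-1.571, -0.0, 0.053]
wrist_force: [1.0, -0.1, -0.1]
width: 0.0701
time: 29.35
tool_pos: [0.5807, -0.2674, 0.0061]
ee_rot: [-1.571, -0.0, 0.053]
wrist_force: [-0.3, 0.2, -0.4]
width: 0.0938
time: 29.98
tool_pos: [0.5809, -0.2676, 0.1493]
ee_rot: [-1.572, -0.002, 0.053]
wrist_force: [0.3, 0.4, -0.2]
width: 0.0941
time: 30.6
tool_pos: [0.5079, -0.4655, 0.1478]
ee_rot: [-1.573, -0.001, 0.046]
wrist_force: [0.7, 0.5, 1.0]
width: 0.0938
t 30.6 pos [ 0.5079 -0.4655  0.1478] rot [-1.5732e+00 -5.0000e-04  4.6100e-02] F [0.68 0.5  1.01] w 0.0938
shift [ 81.1 140.8 195.3] turn [ 0.14 -0.38  0.03]
top rod_grip [(0.72, array([ 0.5676, -0.0206, -0.0039])), (0.6, array([ 0.582 , -0.2691,  0.0192]))]
top hook_tip [(0.9, array([ 5.699e-01, -1.660e-02,  1.000e-04]))]
top ring_center [(0.82, array([ 0.3617, -0.0324,  0.0075])), (0.81, array([0.3901, 0.0655, 0.0066])), (0.77, array([0.297 , 0.246 , 0.0035]))]
top small_ring [(0.62, array([ 0.698 , -0.0202,  0.0057]))]
top stamp [(0.52, array([0.7022, 0.1294, 0.0385]))]
top jar [(0.92, array([0.4102, 0.1737, 0.042 ]))]
top spatula []
scene rod_grip [(0.59, array([ 0.5821, -0.265 ,  0.0192])), (0.43, array([0.411 , 0.1781, 0.0422]))]
scene hook_tip [(0.97, array([ 5.648e-01, -1.610e-02, -4.000e-04])), (0.6, array([0.4097, 0.1789, 0.042 ]))]
scene ring_center [(0.92, array([0.296 , 0.2485, 0.0073])), (0.79, array([0.5611, 0.0879, 0.0117])), (0.67, array([0.3922, 0.0621, 0.0086]))]
scene small_ring [(0.87, array([ 0.698 , -0.0211,  0.0071]))]
scene stamp [(0.63, array([0.7037, 0.1254, 0.0332])), (0.4, array([0.5607, 0.0883, 0.0085]))]
scene jar [(0.71, array([0.4116, 0.176 , 0.0405]))]
scene spatula [(0.74, array([ 0.48  , -0.46  ,  0.0116]))]
```

View pics/fin_top.png

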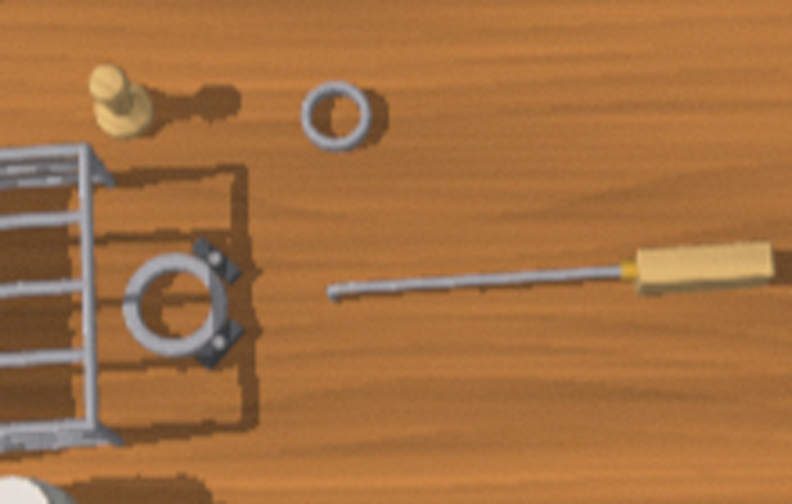

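View pics/fin_scene.png

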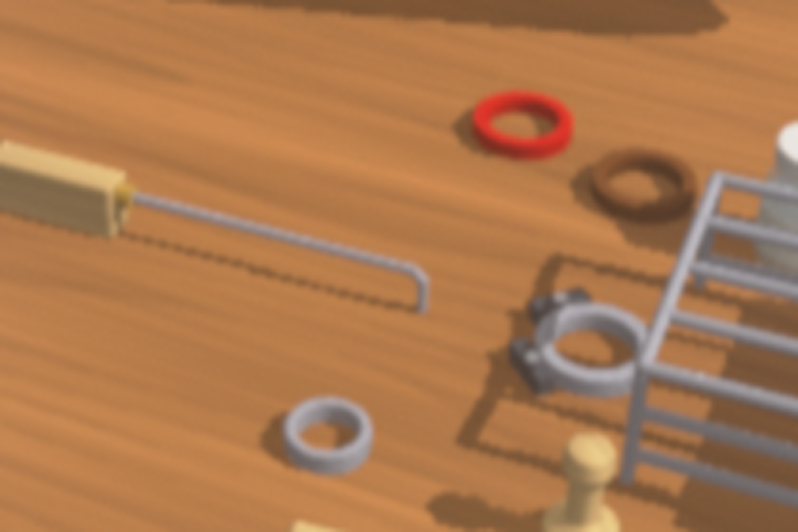

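The ring is home against both cheeks at top crop (175,305). The rod stands level with its hook at crop (333,291), about 100 mm from the ring, and the bystanders haven't moved.

```bash
python3 -c "
from bench import robot
print(robot.close_job(), robot.get_obs()['time'])"
```

```text
the job is handed in; nothing more can be done
the job is handed in; nothing more can be done
```

I drew the steel ring out of the guard with the hooked rod, seated it in the V stop, stood the rod back on the open table and handed the job in. The clock read about 31 s of the 58 s allowed.

- **Seating pull:** I held a steady pull of about 8.5 N on the wrist sensor (readings 7.7 to 8.8 N) for about 1.5 s, a little under the 9 N asked. The highest wrist reading along the pull was 8.8 N, with about 1 N of noise.
- **Ring:** By my pixel measurement the ring sits about 44 mm outside the mouth and 1 mm off the middle line, and it looks equally close to both cheeks. It did not move when I unhooked it.
- **Rod:** It stands level on its grip, with the hook about 100 mm from the ring and clear of the guard.
- **Other things:** The stamp, small ring, jar and spatula were found where they started, within a few mm. I did not touch the red and brown look-alikes. I saw no knock on the guard in the wrist readings.

**Checks that disagreed:**
- The top-camera network once put rod_grip at the hook.
- It did not report the steel ring among its best three in the last top picture.
- It missed the spatula there.

The scene camera and the pictures settled the first two, and the scene network found the spatula in place.

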